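# Lever open the tea box lid with a palette knife

### The job

Push the blade of the palette knife into the slot under the lid of the larger wooden box and lever the lid up until it stands at least 35 degrees open by itself. Then lay the knife down flat on the worktop and let go. Do not touch the lid with the hand, and leave the small box shut.

Things in the scene. Friction and masses are not known exactly. Their poses are not given: they have to be found in the camera images.
- knife_grip (a point): Middle of the handle of a loose palette knife (0.12 kg) on the worktop, 12 mm above its underside. Dark wooden handle, flat sides, 100 long x 20 wide x 24 high; thin steel blade 26 wide, 2.5 thick, round tip, level with this point, from 60 to 140 mm along +x (x runs to the tip, z up). The long wooden spoon nearby is not the tool (too thick).
- big_box_slot (a point): Middle of the slot mouth (45 mm up) in the front of the larger light wooden box, 100 deep x 160 wide x 60 high, fixed. Slot 60 wide x 14 high through the 8 mm front wall, right under the flat 8 mm lid (underside 52 mm up, edge flush with the front); 80 mm free behind it. x points level into the box, y along its front, z up.
- big_box_lid (a joint): Lid of the larger box, angle in rad: 0 shut, grows as it opens, up to 1.8. Hinged along the back top edge, 100 mm from the front edge at 52 mm height. A stiff hinge: it stays at any angle; raising the front edge takes about 2 N.
- small_box_lid (a joint): Lid of the smaller box of the same make (70 deep x 90 wide x 45 high), angle in rad: 0 shut. Stays shut.
There are look-alikes about, which are no part of the job. What is shaped like the part that bears small_box_lid but pink is not meant.

How it is judged:
By the outcome, as a careful person would: the job done as asked, in the order asked, and still so for the second after the job is handed in, with the robot touching nothing.
It also fails if it takes over 51 s, if anything falls off the work surface, if the arm or the gripper's body presses on something with over 40 N, if the wrist force passes 120 N, or if a joint passes its speed limit or range.

### The arm

A 6-joint arm with a two-finger parallel gripper is mounted at the origin on a cart in front of the work surface, level with it; the furniture and walls round the work are solid. World frame = base frame: x ahead of the robot, y to its left, z up, the work surface at z = 0. Lengths are in mm, angles in rad, forces in N, time in s.
With the tool pointing down it reaches from about 275 to 750 mm from the base axis. Payload 10.2 kg.
Tool frame: the origin (TCP) lies between the finger pads; the fingertips stand 17 mm ahead of it and the grasp point (between the pads) lies 2 mm behind it (tips_ahead is the distance from the TCP to the fingertips, in mm); z points along the fingers, y is the line along which they close (so a half turn about z gives the same grasp; the last joint's range is limited). The gripper opens to 85 mm and grips with 20 to 120 N. Pads are 22 mm wide; open, the fingers measure 114 mm over their backs; the gripper's body (76 mm by 85 mm) begins 54 mm behind the grasp point. The pads swing forward as they close: fully open they stand 13 mm farther back than shut.
Start: joints at [-1.471, 0.313, 1.498, -0, 1.331, -0.223], TCP at [166.529, -497.895, 248.294] pointing down, gripper open.
Joint ranges: [-2.94, 2.94], [-0.97, 2.17], [0.19, 2.56], [-1.23, 4.37], [0.02, 3.11], [-2.88, 2.88]. Speed limits (rad/s): [2.39, 2.39, 3.01, 3.14, 3.14, 3.14].

### API

Orientations are given as a unit quaternion [w, x, y, z].
In Python, from rig import sense, capture, finish_job, boxes_of, tips_ahead gives the robot as it stands.
- The arm moves only by the tool drive_tool, never from a script. Its argument "commands" is text: rows parted by semicolons, each of 7 numbers parted by spaces: the shift along the world's x, y, z in units of 0.1 m (1.0 is 0.1 m), then the turn, a rotation vector about the world's x, y, z in units of pi/4 rad (1.0 is pi/4 rad), then the opening in per cent of the stroke, from 0 (shut) to 100 (fully open). A call has 1 to 20 rows; each row shifts and turns the commanded pose from where the row before left it; what a row does not reach is not made up. A row lasts 1/12 s, in which the tool goes at most 41.7 mm and 7.16 degrees, less where a joint would pass 70% of its speed; a pose out of reach is approached as far as the arm can. A call with a number of a shift or a turn outside -1 to 1 is refused whole. A call with a gripper value outside its range is refused whole. The fingers move at their own pace and stop on an object; "force" is the grip in N (left out, the last holds). Time passes only in rows, so rows that do not move let the fingers close. It gives the time, the measured TCP pose, the force, the opening and the grip force at its end, in the units of the state.
- sense(): the state, without advancing time (a new reading comes with each control period).
- capture(name): name is "scene" or "top" or "wrist"; returns a dict with "pixels" (400x640x3 uint8, blue, green, red), "fov_y" (degrees; the focal length in pixels is half the picture's height over the tangent of half this angle, whatever the lens; pixels are square), "cx", "cy" (the principal point, pixels), "position" and "attitude" of the camera in the world; the wrist camera has in their place "tool_from_camera" (4x4, takes a point from camera to tool coordinates, whose origin is the TCP and whose axes are the flange's). Camera axes: x right, y down, z forward; pixel columns grow to the right and rows downward; lengths in mm; the calibration is good to about 2 mm. A picture is of the moment at which its call begins: read the wrist's pose just before it. There is no depth.
- finish_job(): hands the job in; it is judged then, once.
Trained networks look in a picture, given as the dict that the camera call returned (one of the last four; its "shot" number tells which), for a name from the list of things; names that differ only in an ending like _2 or _b are one class to them, and where a whole thing is asked for, a point or a joint stands for the part that bears it (a point fixed in the world has none). Each returns a list of dicts, best first, with "confidence" (0 to 1); they miss things now and then, are a little off and sometimes report something else, mostly with a low value. They report only what shows in the picture. A call takes as long as a camera call. They do not tell look-alikes from the thing itself.
- boxes_of(picture, name): "position" ([column, row] in pixels, amid what is visible of it).
The state is a dict: "time_s": time; "joints": joint angles; "dq": joint speeds; "tau": joint torques, N m; "eef_pos": TCP position; "ee_rot": TCP orientation; "force": force on the tool from outside, world axes, zero at the start; "wrist_torque": the same for the moment, N m; "grip_width": opening from 0.0 (shut) to 1.0 (fully open); "grip_force": force on a finger pad.
Only numpy, scipy, OpenCV 4.12 (cv2) and the standard library are available. Lean on these libraries where they do the work, as an engineer would, in place of code of your own. Each camera call takes 0.05 s, during which the arm holds its last target. There are 200 camera calls.

## Working session

There is one attempt and no reset: what is moved stays moved. The work goes in short steps, Python scripts to look and compute and a tool call to move; the robot and the scene stay as the last step left them, time stands still between calls to the robot, and variables do not carry over. Pictures are saved under pics/ and viewed, at most 10 in all, crops included, and the job is handed in when it is done.

Besides the shell and the picture viewer there is one more tool, called by a JSON object that holds its "method" and its "body", one argument or row to a line. drive_tool: Moves the arm, as the interface text tells. Shifts and turns lie within -1 to 1; 1 stands for 0.1 m of shift or pi/4 rad of turn. Its arguments: {"type":"object","properties":{"commands":{"type":"string"},"force":{"type":"number"}},"required":["commands"]}

```bash
mkdir -p pics; ls
cat > h.py <<'E'
import numpy as np, cv2
from scipy.spatial.transform import Rotation as R
from rig import sense, capture, boxes_of
def q(w): return R.from_quat([w[1],w[2],w[3],w[0]])
def cam(p,st=None):
    f=200/np.tan(np.radians(p['fov_y'])/2)
    if 'position' in p:
        a=np.array(p['attitude'],float)
        M=a if a.shape==(3,3) else q(a).as_matrix()
        return f,np.array(p['position']),M
    T=np.array(p['tool_from_camera']); Rt=q(st['ee_rot']).as_matrix()
    return f,np.array(st['eef_pos'])+Rt@T[:3,3],Rt@T[:3,:3]
def at_z(p,uv,z,st=None):
    f,c,M=cam(p,st); d=M@np.array([(uv[0]-p['cx'])/f,(uv[1]-p['cy'])/f,1])
    return (c+d*(z-c[2])/d[2]).round(1)
def proj(p,P,st=None):
    f,c,M=cam(p,st); v=(np.atleast_2d(P)-c)@M
    return np.c_[v[:,0]/v[:,2]*f+p['cx'],v[:,1]/v[:,2]*f+p['cy']].round(1)
E
python3 - <<'E'
from h import *
for n in ['top','scene']:
    p=capture(n); cv2.imwrite(f'pics/{n}1.png',p['pixels']); print({k:v for k,v in p.items() if k!='pixels'})
    for t,z in [('knife_grip',12),('big_box_slot',45),('big_box_lid',60),('small_box_lid',45)]:
        print(n,t,[(np.round(b['position']),round(b['confidence'],2),at_z(p,b['position'],z)) for b in boxes_of(p,t)])
print(sense())
E
```

```text
pics
{'fov_y': 48.976128795607764, 'cx': 315.7962464927471, 'cy': 200.54888788863062, 'position': array([ 381.71201484,  -93.48338536, 1441.66971422]), 'attitude': array([ 0.02097312, -0.70633807,  0.70669191, -0.03511705]), 'shot': 1}
top knife_grip [(array([336., 212.]), 0.93, array([ 458.9, -186.4,   12. ])), (array([213., 192.]), 0.69, array([524.2, 211.3,  12. ]))]
top big_box_slot [(array([212., 190.]), 0.65, array([528. , 209.2,  45. ]))]
top big_box_lid [(array([212., 192.]), 0.89, array([519.4, 204.5,  60. ]))]
top small_box_lid [(array([412., 192.]), 0.93, array([ 519.1, -431.4,   45. ])), (array([214., 195.]), 0.75, array([511.3, 203.5,  45. ])), (array([458., 226.]), 0.69, array([ 410.3, -575.2,   45. ]))]
{'fov_y': 51.98707722025711, 'cx': 314.96263384713205, 'cy': 197.77280560863753, 'position': array([-396.54282652, -981.85075585,  767.12386335]), 'attitude': array([-0.46679243,  0.79436502, -0.32897108,  0.20704365]), 'shot': 2}
scene knife_grip [(array([325., 235.]), 0.53, array([ 447.8, -227.2,   12. ]))]
scene big_box_slot [(array([267., 183.]), 0.78, array([512.3,
[... 293 characters left out ...]
 ]))]
{'time_s': 0.5, 'joints': array([-1.47139701e+00,  3.12941183e-01,  1.49772313e+00, -5.36988895e-06,
        1.33096599e+00, -2.23388447e-01]), 'dq': array([ 0.00029411, -0.00132489, -0.00069267,  0.00070917, -0.00011692,
       -0.00056073]), 'tau': array([-1.27523432e-03, -4.11931765e+01, -2.59767956e+01, -1.79376043e-04,
        7.87830249e-04,  1.21785231e-05]), 'eef_pos': array([ 166.52981034, -497.89588325,  248.26437618]), 'ee_rot': array([-1.89482383e-05,  9.87004151e-01,  1.60694759e-01, -1.43690965e-06]), 'force': array([-0.16581136,  0.48104883,  0.57575168]), 'wrist_torque': array([-0.03329544,  0.04218971, -0.01896499]), 'grip_force': 0.0, 'grip_width': 1.0008370546856322}
```

View pics/top1.png

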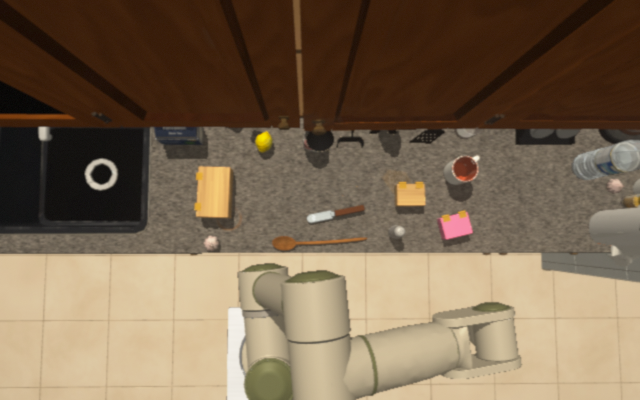

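View pics/scene1.png

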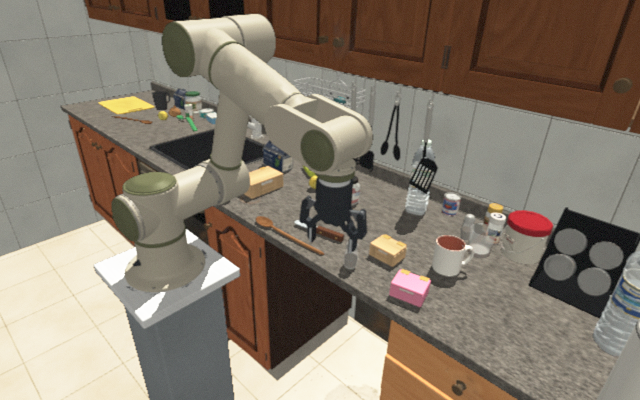

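Top view: the light wooden box at (213,192) has its hinges at the left, so the slot faces the knife (−y). The small box is at (411,194) and the pink look-alike at (456,226).

Candidates for the knife are the item with a steel blade and dark handle at (336,213) and the wooden spoon at (320,242), which has no steel. I choose (336,213). Candidates for the box are (213,192), the small wooden one at (411,194) and the pink one at (456,226). I choose (213,192), the largest. I'll move above the knife and check with the wrist camera.

{"method": "drive_tool", "body": {
  "commands": "0.237 0.265 0 0 0 0.152 100;0.237 0.265 0 0 0 0.152 100;0.237 0.265 0 0 0 0.152 100;0.237 0.265 0 0 0 0.152 100;0.237 0.265 0 0 0 0.152 100;0.237 0.265 0 0 0 0.152 100;0.237 0.265 0 0 0 0.152 100;0.237 0.265 0 0 0 0.152 100;0.237 0.265 0 0 0 0.152 100;0.237 0.265 0 0 0 0.152 100;0.237 0.265 0 0 0 0.152 100;0.237 0.265 0 0 0 0.152 100;0 0 0 0 0 0 100;0 0 0 0 0 0 100"
}}

```text
time_s: 1.67
eef_pos: [451.5, -178.8, 248.2]
ee_rot: [-0.0, 0.638, 0.77, -0.0]
force: [-0.3, 0.1, 0.6]
grip_width: 1.003
grip_force: 0.0
```

Run:
```python
from h import *
s=sense(); p=capture('wrist'); cv2.imwrite('pics/w1.png',p['pixels'])
print(s['time_s'],s['eef_pos'],s['ee_rot'],s['joints'],cam(p,s))
for t,z in [('knife_grip',12),('big_box_slot',45),('big_box_lid',60)]:
    print(t,[(np.round(b['position']),round(b['confidence'],2),at_z(p,b['position'],z,s)) for b in boxes_of(p,t)])
```

```text
1.6667 [ 451.50524286 -178.79335889  248.19592973] [-8.49799115e-05  6.37987624e-01  7.70046608e-01 -6.96232990e-05] [-6.18823786e-01  2.26170845e-01  1.61171175e+00 -1.31111692e-04
  1.30388973e+00 -8.05821289e-01] (np.float64(282.629292009336), array([437.78995731, -96.25770153, 374.17245067]), array([[ 0.98252066,  0.17591216,  0.06089393],
       [ 0.18615001, -0.93047766, -0.31553051],
       [ 0.00115478,  0.32135064, -0.94695957]]))
knife_grip [(array([323., 166.]), 0.9, array([ 459.4, -168.1,   12. ]))]
big_box_slot []
big_box_lid []
```

View pics/w1.png

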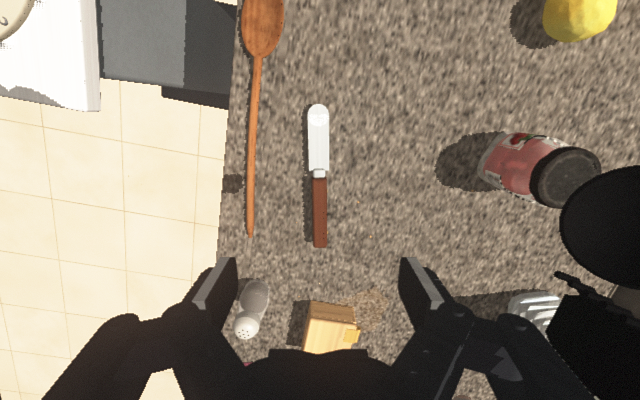

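Wrist view: steel blade tip at (318,104), neck at (319,170), dark handle end at (320,246). The spoon is well left at (250,150). This is the knife. Next I compute its pose.

Run:
```python
from h import *
s=sense(); p=capture('wrist')
tip=at_z(p,(318,104),13,s); end=at_z(p,(320.5,246),24,s); neck=at_z(p,(319.5,177),24,s)
d=(tip-end)[:2]; print(tip,end,neck,np.linalg.norm(d),np.degrees(np.arctan2(d[1],d[0])))
u=d/np.linalg.norm(d)
print('grip from tip',tip[:2]-140*u,'from end',end[:2]+50*u, 'u',u)
print(np.degrees(np.arctan2(*(q(s['ee_rot']).as_matrix()[[1,0],1]))))
```

```text
[437.5 -96.2  13. ] [ 474.6 -278.1   24. ] [ 455.3 -182.2   24. ] 185.6448760402506 101.52783212732882
grip from tip [ 465.47814898 -233.3758841 ] from end [ 464.60780393 -229.10861282] u [-0.19984392  0.97982774]
10.43581167643147
```

{"method": "drive_tool", "body": {
  "commands": "0.0125 -0.038 -0.35 0 0 0.004 100;0.0125 -0.038 -0.35 0 0 0.004 100;0.0125 -0.038 -0.35 0 0 0.004 100;0.0125 -0.038 -0.35 0 0 0.004 100;0.0125 -0.038 -0.35 0 0 0.004 60;0.0125 -0.038 -0.35 0 0 0.004 50;0 0 0 0 0 0 50;0 0 0 0 0 0 50"
}}

```text
time_s: 2.58
eef_pos: [457.7, -203.0, 38.0]
ee_rot: [-0.001, 0.632, 0.775, -0.0]
force: [-0.3, 0.2, -0.0]
grip_width: 0.502
grip_force: 0.0
```

Run:
```python
from h import *
import rig
s=sense(); p=capture('wrist'); cv2.imwrite('pics/w2.png',p['pixels'])
print(s['eef_pos'],s['grip_width']); 
try: print(rig.tips_ahead())
except Exception as e: print(rig.tips_ahead,e)
```

```text
[ 457.69169203 -203.02264245   38.02651609] 0.5018715489922295
17.0 'float' object is not callable
```

View pics/w2.png

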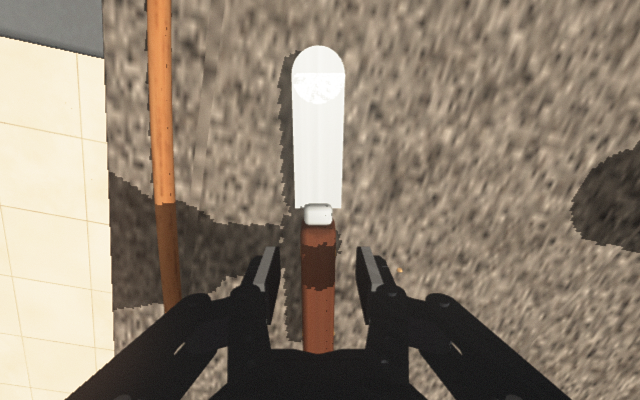

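The knife lies centred between the pads (handle axis at column 318, pads at 262 and 372). I lower and grip.

{"method": "drive_tool", "body": {
  "commands": "0.01 0 -0.09 0 0 0 50;0 0 -0.085 0 0 0 50;0 0 0 0 0 0 0;0 0 0 0 0 0 0;0 0 0 0 0 0 0;0 0 0 0 0 0 0;0 0 0 0 0 0 0;0 0 0 0 0 0 0",
  "force": 110
}}

```text
time_s: 3.3
eef_pos: [459.6, -202.8, 21.4]
ee_rot: [0.0, 0.632, 0.775, 0.0]
force: [-1.7, 1.1, 6.6]
grip_width: 0.204
grip_force: 108.1
```

{"method": "drive_tool", "body": {
  "commands": "0 0 0.2 0 0 0 0;0 0 0.35 0 0 0 0;0 0 0.35 0 0 0 0;0.06 0.26 0.1 0 0 -0.028 0;0.06 0.26 0.1 0 0 -0.028 0;0.06 0.26 0.1 0 0 -0.028 0;0.06 0.26 0.1 0 0 -0.028 0;0.06 0.26 0 0 0 -0.028 0;0.06 0.26 0 0 0 -0.028 0;0.06 0.26 0 0 0 -0.028 0;0.06 0.26 0 0 0 -0.028 0;0.06 0.26 0 0 0 -0.028 0;0.06 0.26 0 0 0 0 0;0 0 0 0 0 0 0;0 0 0 0 0 0 0"
}}

```text
time_s: 4.55
eef_pos: [519.3, 58.3, 150.6]
ee_rot: [-0.0, 0.704, 0.71, -0.0]
force: [-0.4, -0.7, -1.9]
grip_width: 0.209
grip_force: 107.9
```

Run:
```python
from h import *
s=sense(); p=capture('wrist'); cv2.imwrite('pics/w3.png',p['pixels'])
print(s['time_s'],s['eef_pos'],np.degrees(np.arctan2(*(q(s['ee_rot']).as_matrix()[[1,0],1]))),s['grip_force'])
for t,z in [('big_box_slot',45),('big_box_lid',60)]:
    print(t,[(np.round(b['position']),round(b['confidence'],2),at_z(p,b['position'],z,s)) for b in boxes_of(p,t)])
```

```text
4.55 [519.29708455  58.27594649 150.55810278] 0.44668496285109355 107.88574576377869
big_box_slot [(array([324.,  39.]), 0.75, array([524.9, 188.2,  45. ]))]
big_box_lid [(array([328.,  36.]), 0.83, array([526.9, 186.7,  60. ]))]
```

View pics/w3.png

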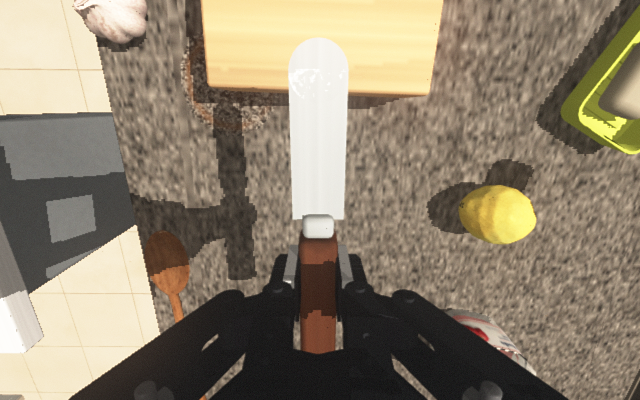

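The knife is held straight, tip at (319,39). The front edge of the larger box's lid runs from (208,87) to (429,97).

Run:
```python
from h import *
s=sense(); p=capture('wrist')
a,b=at_z(p,(208,87),60,s),at_z(p,(430,97),60,s); d=(b-a)[:2]
print(a,b,np.linalg.norm(d),'front mid',(a+b)/2,'yaw',np.degrees(np.arctan2(d[1],d[0])))
print('tip',at_z(p,(319,39),143,s),'handle front',at_z(p,(319,236),155,s))
t=capture('top'); f,c,M=cam(t)
for k in [(194,0),]: pass
im=t['pixels']; cv2.imwrite('pics/t2.png',cv2.resize(im[150:240,180:270],None,fx=6,fy=6,interpolation=cv2.INTER_CUBIC))
```

```text
[442.7 152.8  60. ] [601.6 146.9  60. ] 159.0094965717457 front mid [522.15 149.85  60.  ] yaw -2.126430950857957
tip [521.2 167.  143. ] handle front [521.7  82.1 155. ]
```

View pics/t2.png

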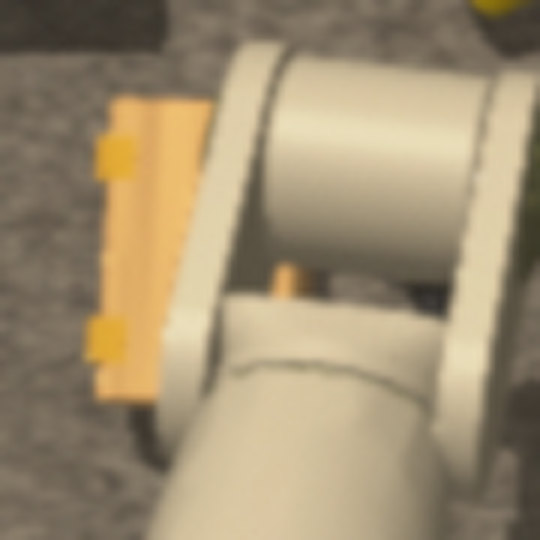

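{"method": "drive_tool", "body": {
  "commands": "-0.01 -0.16 0 0 0 -0.028 0;-0.01 -0.16 0 0 0 -0.028 0;0 0 -0.24 0 0 0 0;0 0 -0.24 0 0 0 0;0 0 -0.24 0 0 0 0;0 0 -0.24 0 0 0 0;0 0 0 0 0 0 0;0 0 0 0 0 0 0"
}}

```text
time_s: 5.47
eef_pos: [517.1, 24.8, 54.6]
ee_rot: [-0.001, 0.721, 0.693, -0.001]
force: [-0.7, 0.8, -1.4]
grip_width: 0.209
grip_force: 108.0
```

Run:
```python
from h import *
s=sense(); p=capture('wrist')
print(s['time_s'],s['eef_pos'],np.degrees(np.arctan2(*(q(s['ee_rot']).as_matrix()[[1,0],1]))))
t=capture('scene'); print('slot/tip px',proj(t,[[522,150,45],[518,135,45]]))
a=cv2.resize(t['pixels'][140:240,220:340],None,fx=5,fy=5,interpolation=cv2.INTER_CUBIC)
b=cv2.resize(p['pixels'][:200],(600,188)); b=cv2.resize(p['pixels'][:160,170:470],None,fx=2,fy=2)[:, :600]
cv2.imwrite('pics/c4.png',np.vstack([a[:300],b[:300]]))
```

```text
5.4667 [517.11843365  24.8392642   54.64898333] -2.25082342907969
slot/tip px [[267.9 182. ]
 [269.6 183.5]]
```

View pics/c4.png

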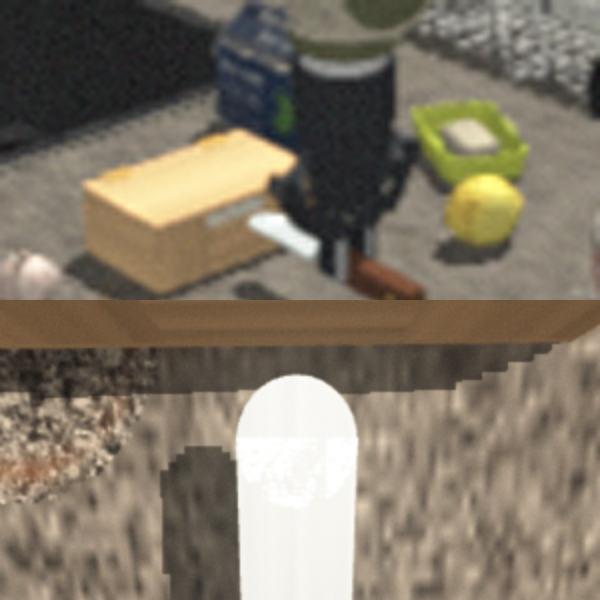

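The slot shows at crop columns 155–415 with the blade centred at 297, well within it. I insert.

{"method": "drive_tool", "body": {
  "commands": "-0.02 0.1 0 0 0 0 0;0 0.1 0 0 0 0 0;0 0.08 0 0 0 0 0;0 0 0 0 0 0 0"
}}

```text
time_s: 5.9
eef_pos: [515.4, 55.2, 55.3]
ee_rot: [0.0, 0.72, 0.694, 0.0]
force: [-1.0, 0.5, -1.7]
grip_width: 0.211
grip_force: 108.0
```

{"method": "drive_tool", "body": {
  "commands": "0.005 0.1 0 0 0 0 0;0.005 0.1 0 0 0 0 0;0 0.1 0 0 0 0 0;0 0 0 0 0 0 0"
}}

```text
time_s: 6.23
eef_pos: [516.3, 85.2, 54.8]
ee_rot: [-0.0, 0.72, 0.694, 0.0]
force: [0.2, -0.3, -0.8]
grip_width: 0.207
grip_force: 108.0
```

{"method": "drive_tool", "body": {
  "commands": "0 0 0.05 0.01 0 0 0;0 0 0.05 0.03 0 0 0;0 0.01 0.05 0.03 0 0 0;0 0.01 0.06 0.03 0 0 0;0 0.01 0.06 0.03 0 0 0;0 0.01 0.06 0.03 0 0 0;0 0.02 0.06 0.03 0 0 0;0 0.02 0.06 0.03 0 0 0;0 0.02 0.06 0.03 0 0 0;0 0 0.04 0.01 0 0 0;0 0 0 0 0 0 0;0 0 0 0 0 0 0"
}}

```text
time_s: 7.23
eef_pos: [516.6, 93.0, 110.0]
ee_rot: [-0.073, 0.717, 0.69, 0.071]
force: [0.2, -0.5, -1.4]
grip_width: 0.201
grip_force: 108.1
```

Run:
```python
from h import *
s=sense(); print(s['force'],s['wrist_torque'])
p=capture('wrist'); t=capture('scene')
a=cv2.resize(t['pixels'][130:230,220:340],None,fx=5,fy=5,interpolation=cv2.INTER_CUBIC)
b=cv2.resize(p['pixels'],(480,300))
o=np.zeros((600,600,3),np.uint8); o[:300]=a[:300]; o[300:,:480]=b
cv2.imwrite('pics/c5.png',o)
```

```text
[ 0.15647226 -0.52242468 -1.43019595] [-0.2475008  -0.01084295 -0.01279085]
```

View pics/c5.png

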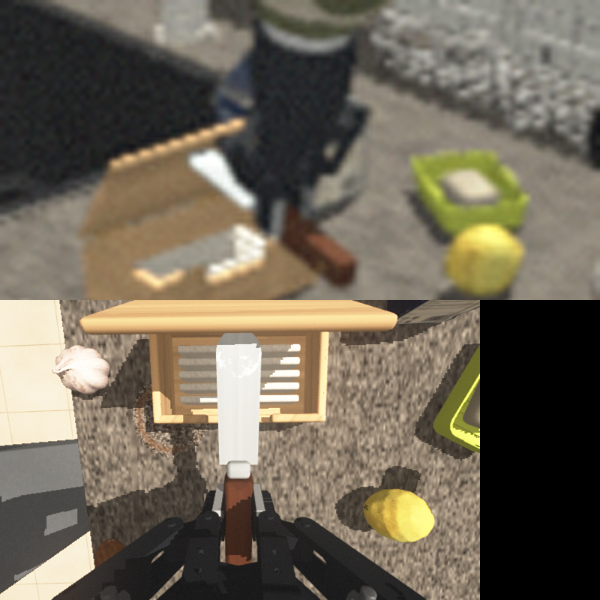

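The lid stands well open (about 60°), with the blade under it. I back the blade out, level it and go down to the free spot where the knife lay.

{"method": "drive_tool", "body": {
  "commands": "0 -0.15 -0.02 0 0 0 0;0 -0.25 0 0 0 0 0;0 -0.35 0 0 0 0 0;-0.06 -0.21 -0.06 -0.0325 0 0 0;-0.06 -0.21 -0.06 -0.0325 0 0 0;-0.06 -0.21 -0.06 -0.0325 0 0 0;-0.06 -0.21 -0.06 -0.0325 0 0 0;-0.06 -0.21 -0.06 -0.0325 0 0 0;-0.06 -0.21 -0.06 -0.0325 0 0 0;-0.06 -0.21 -0.06 -0.0325 0 0 0;-0.06 -0.21 -0.06 -0.0325 0 0 0;0 0 -0.2 0 0 0 0;0 0 -0.08 0 0 0 0;0 0 -0.05 0 0 0 0;0 0 0 0 0 0 0;0 0 0 0 0 0 0"
}}

```text
time_s: 8.67
eef_pos: [468.7, -149.3, 27.1]
ee_rot: [0.0, 0.72, 0.694, 0.0]
force: [0.0, -0.2, -1.7]
grip_width: 0.207
grip_force: 108.2
```

{"method": "drive_tool", "body": {
  "commands": "0 0 -0.03 0 0 0 0;0 0 -0.022 0 0 0 0;0 0 0 0 0 0 0;0 0 0 0 0 0 0"
}}

```text
time_s: 9.0
eef_pos: [468.5, -149.6, 21.7]
ee_rot: [0.0, 0.721, 0.693, 0.0]
force: [0.8, 0.3, -1.0]
grip_width: 0.209
grip_force: 108.2
```

{"method": "drive_tool", "body": {
  "commands": "0 0 0 0 0 0 30;0 0 0 0 0 0 45;0 0 0 0 0 0 60;0 0 0 0 0 0 60;0 0 0 0 0 0 60;0 0 0.1 0 0 0 60;0 0 0.3 0 0 0 60;0 0 0.35 0 0 0 60;0 0 0.35 0 0 0 60;0 0 0.35 0 0 0 60;0 0 0.35 0 0 0 60;0 -0.2 0.1 0 0 0 60;0 -0.3 0 0 0 0 60;0 0 0 0 0 0 60"
}}

```text
time_s: 10.17
eef_pos: [468.5, -203.1, 213.3]
ee_rot: [0.002, 0.721, 0.693, -0.0]
force: [0.4, 0.9, -0.9]
grip_width: 0.603
grip_force: 0.0
```

Run:
```python
from h import *
p=capture('wrist'); t=capture('scene')
a=cv2.resize(t['pixels'][130:290,220:440],None,fx=2.7,fy=2.5)[:,:600]
o=np.zeros((600,600,3),np.uint8); o[:a.shape[0],:a.shape[1]]=a; o=o[:400]
cv2.imwrite('pics/c6.png',np.hstack([o[:400,:400],cv2.resize(p['pixels'][:,120:520],(400,400))]))
```

```text
(no output)
```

View pics/c6.png

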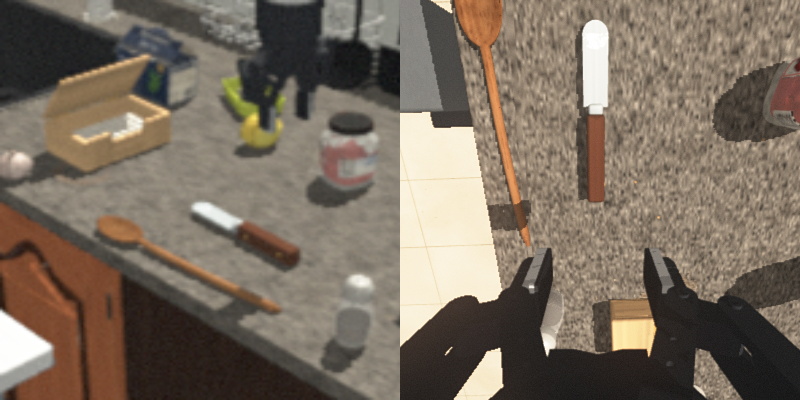

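The lid stands open by itself at about 55–60°. The knife lies flat on the worktop, the small box is shut, and the hand is clear.

```bash
python3 -c "
from rig import finish_job
print(finish_job())"
```

```text
the job is handed in; nothing more can be done
None
```

The job is handed in: the larger box's lid stands open by itself at roughly 55–60° (judged from the last picture), the knife lies flat and released on the worktop, and the small box was left shut, at about 10 s on the robot's clock.

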